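# Lock a stone model on the sprung stand with its keyed pin

## Task

Set the ivory stone model astride the narrow raised bar of the grey sprung stand, between the bar's end stops, and let go of it. Then take the brass-handled keyed pin from the red pin block, push it into the brass sleeve in the model's top, turning it until its key slips into the keyway and its collar sits down on the sleeve, and keep pushing until the sprung bar has sunk well past half of its 10 mm travel. Finish like that, still holding the pin by its handle and pressing it down, and leave the jar, the dish and the spare pin alone.

Things in the scene. Friction and masses are not known exactly. Their poses are not given: they have to be found in the camera images.
- model: Loose ivory stone dental model, 90 (x) x 52 (y) x 40 mm high, about 0.32 kg. Origin: centre of its underside, z up. A groove 30 mm wide, 8 mm deep runs along x through the whole underside, so astride the bar its underside hangs 8 mm below the bar's top. Teeth to 10 mm tall stand on top, over 22 mm from the centre towards both ends. Grip it across the 52 mm. Either way round will do.
- sleeve_mouth (a point): Centre of the sleeve's hole, level with the model's top, 40 mm above its origin; axes as the model's. The brass sleeve is 36 x 36 mm, flush. Vertical octagonal hole 16 mm across flats, 27 mm deep, with a keyway 7 mm wide on its +x side, reaching 14 mm from the axis, full depth; a small red mark at its outer end.
- pin: Loose keyed pin, 80 mm long, 0.11 kg, tip down in a well of the red block. Origin: centre of its tip, z up to the handle. Steel shaft 13 mm in diameter, first 4 mm tapered; key 5 mm wide on its +x side, reaching 12 mm from the axis, from 10 to 24 mm above the tip; brass collar 36 mm in diameter from 24 to 29 mm.
- pin_handle (a point): Middle of the pin's handle, 60 mm above its tip; axes as the pin's. The handle is a brass square bar 20 x 20 mm with sides along the pin's x and y, from 29 to 80 mm above the tip. The red pointer lies on top of the collar, over the key, reaching 22 mm out. Fully home the tip is 24 mm below the sleeve mouth; with the key out of line it stops only 10 mm in, key on the sleeve's face.
- pin_block: Fixed red plastic block 64 (x) x 134 (y) x 40 mm high, origin at the centre of its underside, with two square wells 27 mm wide, 30 mm deep, at y = +35 and -35 mm. The pin hangs by its collar on the block's top, in either well, tip 16 mm above the counter; the spare pin is in the other.
- stand: Grey sprung stand, fixed; base plate 150 (x) x 95 (y) x 14 mm, origin at the centre of its underside. Its post carries the aluminium bar.
- rest_top (a point): Centre of the bar's top face, 85 mm above the counter when up; x runs along the bar. The bar is 24 mm wide and 16 mm thick; its end stops (inner faces 49 mm from the centre, so 98 mm apart) rise 10 mm above its top.
- rest (a joint): How far the sprung bar has sunk, m: 0 up, 0.010 at its lower stop. The spring carries the model and the pin without sinking; with both on it, pressing takes about 2.5 N to start and 0.8 N more for each mm (about 6.5 N at 5 mm, 10.5 N at the stop).
- spare: Plain spare pin with a grey knob 20 mm across, its top 12 mm above the red block. To be left alone. Origin at its tip.
- jar: Clear glass stopper jar, 62 mm in diameter, 102 mm high, loose; origin at the centre of its underside. To be left alone.
- dish: White ceramic dish 70 mm across, 22 mm high, loose. To be left alone.
Not all that is in view belongs to the job. There is more than one size of the pin; the job needs the middle-sized.

How it is judged (in metres and radians):
On the way:
1. the model stands level astride the bar, between the end stops, let go, the pin not yet in it (z of model in the frame of rest_top between -0.011 and -0.006 m and horizontal distance between model and rest_top below 0.008 m and angle between model's own z axis and vertical below 0.06 rad and angle between the x axis of model and the x axis of rest_top, either way round below 0.15 rad and contact force between the fingers and model below 0.1 N and distance between pin and model above 0.06 m), for 0.2 s.
At the end, for the whole second after the job is handed in: Gripper on the pin, off the model; pin home in the sleeve, key in keyway (tip 12 to 18.5 mm above the model's underside, axis within 4 mm and 0.12 rad); model level astride the bar (within 8 mm, 0.15 rad); bar pressed down over 5 mm (z of pin in the frame of model between 0.012 and 0.0185 m and horizontal distance between pin and model below 0.004 m and angle between the x axis of pin and the x axis of model, either way round below 0.25 rad and angle between the z axis of pin and the z axis of model, either way round below 0.12 rad and value of joint rest above 0.005 m and z of model in the frame of rest_top between -0.011 and -0.006 m and horizontal distance between model and rest_top below 0.008 m and angle between model's own z axis and vertical below 0.08 rad and angle between the x axis of model and the x axis of rest_top, either way round below 0.15 rad and contact force between the fingers and pin above 2 N and contact force between each of the arm, the fingers and model below 0.5 N); the arm keeps its last pose, push and grip.
It fails at once if the glass jar is shifted by more than 30 mm or tipped (distance of jar from where it was at the start of the episode above 0.03 m or angle between jar's own z axis and vertical above 0.4 rad).
It fails at once if the dish is shifted by more than 30 mm (distance of dish from where it was at the start of the episode above 0.03 m).
It fails at once if the spare pin is taken out of the block or shifted by more than 25 mm (distance of spare from where it was at the start of the episode above 0.025 m).
It also fails if it takes over 51 s, if anything falls off the work surface, if the arm or the gripper's body presses on something with over 40 N, if the wrist force passes 120 N, or if a joint passes its speed limit or range.

## Robot

A 6-joint arm with a two-finger parallel gripper is mounted at the origin on the work surface. World frame = base frame: x ahead of the robot, y to its left, z up, the work surface at z = 0. Lengths are in mm, angles in degrees, forces in N, time in s.
With the tool pointing down it reaches from about 350 to 850 mm from the base axis. Payload 8.1 kg.
Tool frame: the origin (TCP) lies midway between the tips of the shut fingers; the grasp point (between the pads) lies hold_point_z behind it (hold_point_z is the distance from the TCP to the grasp point, in mm); z points along the fingers, x is the direction in which the jaws open and shut, and the axes are right-handed (so a half turn about z gives the same grasp; the last joint's range is limited). The gripper opens to 85 mm and grips with 20 to 120 N. Pads are 22 mm wide; open, the fingers measure 114 mm over their backs; the gripper's body (76 mm by 85 mm) begins 54 mm behind the grasp point. The pads swing forward as they close: fully open they stand 13 mm farther back than shut.
Start: joints at [70.852, 7.471, 85.268, -0, 87.261, -4.893], TCP at [147.722, 581.535, 231.292] pointing down, gripper open.
Joint ranges: [-169.43, 169.43], [-51.17, 129.36], [1.28, 143.12], [-76.62, 256.62], [0, 156.53], [-152.29, 152.29]. Speed limits (degrees/s): [136.94, 136.94, 159.86, 180, 180, 180].

## Interface

Orientations are given as [roll, pitch, yaw] about the fixed x, y, z axes, in that order (R = Rz(yaw) Ry(pitch) Rx(roll)).
In Python, from bench import * gives the robot as it stands.
- The arm moves only by the shell command python3 -m pendant 'ROWS' [OPENING] [FORCE]. ROWS is JSON, a list that holds one entry, the list of rows, each a list of 4 numbers: the shift along the tool's x, y, z normalised to -1 to 1, where 1 is 0.02 m, then the turn about the tool's z normalised to -1 to 1, where 1 is 0.08 rad. A call has exactly 10 rows; each row shifts and turns the pose as measured when the row begins, along the tool's axes as they then stand; what a row does not reach is not made up. A row lasts 1/12 s, in which the tool goes at most 41.7 mm and 7.16 degrees, less where a joint would pass 70% of its speed; a pose out of reach is approached as far as the arm can. A call with a number of a shift or a turn outside -1 to 1 is refused whole. A call with a gripper value outside its range is refused whole. OPENING is the gripper's target within -1 to 1 (fully open at 1, half-way at 0, shut at -1), set as the call begins (- or left out, the last holds). The fingers move at their own pace and stop on an object; FORCE is the grip in N (left out, the last holds). Time passes only in rows, so rows that do not move let the fingers close, or fill a call up. It gives the time, the measured TCP pose, the force and the opening at its end, in the units of the state.
- sense(): the state, without advancing time (a new reading comes with each control period).
- snapshot(name): name is "scene" or "top"; returns the picture (400x640x3 uint8, red, green, blue); there is no depth.
- calibration(name): a dict with "mtx" (3x3 intrinsics, pixels), "D" ([k1, k2, p1, p2, k3] as OpenCV has them; the pictures are not rectified), "world_to_cam" (4x4, takes a point from world to camera coordinates). Camera axes: x right, y down, z forward; pixel columns grow to the right and rows downward; lengths in mm; the calibration is good to about 2 mm. A picture is of the moment at which its call begins. calibration takes no time and is no camera call.
- hand_in(): hands the job in, once; it reports no verdict.
The state is a dict: "time": time; "joint_pos": joint angles; "qd": joint speeds; "joint_efforts": joint torques, N m; "tool_pos": TCP position; "tcp_rot": TCP orientation; "ft_force": force on the tool from outside, world axes, zero at the start; "wrist_torque": the same for the moment, N m; "finger_gap": finger opening in mm.
Only numpy, scipy, OpenCV 4.12 (cv2) and the standard library are available. Lean on these libraries where they do the work, as an engineer would, in place of code of your own. Each camera call takes 0.05 s, during which the arm holds its last target.

## Working session

There is one attempt and no reset: what is moved stays moved. The work goes in short steps, Python scripts to look and compute and a shell command to move; the robot and the scene stay as the last step left them, time stands still between calls to the robot, and variables do not carry over. Pictures are saved under pics/ and viewed, and the job is handed in when it is done.

```bash
mkdir -p pics; ls
python3 - <<'E'
from bench import *
import cv2
for n in ("scene","top"):
    im=snapshot(n); cv2.imwrite(f"pics/{n}0.png",im[:,:,::-1])
    c=calibration(n); print(n,c)
print(sense())
E
```

```text
pics
scene {'mtx': array([[505.67498241,   0.        , 325.93919652],
       [  0.        , 505.67498241, 201.67740991],
       [  0.        ,   0.        ,   1.        ]]), 'D': array([-0.16104176,  0.        ,  0.        ,  0.        ,  0.        ]), 'world_to_cam': array([[-6.91686573e-01,  7.21819507e-01, -2.33727229e-02,
         4.34007520e+02],
       [ 4.80329366e-01,  4.35627915e-01, -7.61256868e-01,
        -2.01436074e+02],
       [-5.39308247e-01, -5.37777760e-01, -6.48029086e-01,
         1.47174737e+03],
       [ 0.00000000e+00,  0.00000000e+00,  0.00000000e+00,
         1.00000000e+00]])}
top {'mtx': array([[418.3797191 ,   0.        , 311.65960811],
       [  0.        , 418.3797191 , 202.31981199],
       [  0.        ,   0.        ,   1.        ]]), 'D': array([-0.03386037,  0.        ,  0.        ,  0.        ,  0.        ]), 'world_to_cam': array([[-1.34311167e-02, -9.99906873e-01,  2.41878030e-03,
        -4.30187308e+01],
       [-9.88993188e-01,  1.29279703e-02, -1.47395191e-01,
         5.89813016e+02],
       [ 1.47350194e-01, -4.37183925e-03, -9.89074723e-01,
         9.26909035e+02],
       [ 0.00000000e+00,  0.00000000e+00,  0.00000000e+00,
         1.00000000e+00]])}
{'time': 0.1, 'joint_pos': array([ 7.08523650e+01,  7.51228618e+00,  8.53250150e+01, -9.89456559e-04,
        8.72609998e+01, -4.89323100e+00]), 'qd': array([-0.06990277, -0.05410301, -0.1176219 , -0.0654212 ,  0.08784648,
       -0.03975454]), 'joint_efforts': array([ 8.56979314e-04, -5.70950782e+01, -5.01940405e+01, -2.60245597e-04,
        8.16624379e-03, -4.63471480e-06]), 'tool_pos': array([147.55566338, 581.04909375, 230.31470428]), 'tcp_rot': array([-1.79992600e+02,  9.80270165e-02,  7.57456505e+01]), 'ft_force': array([-0.20297714,  0.16758213, -0.08092648]), 'wrist_torque': array([-0.01201354, -0.00309955, -0.02080287]), 'finger_gap': 85.4845423102479}
```

View pics/scene0.png

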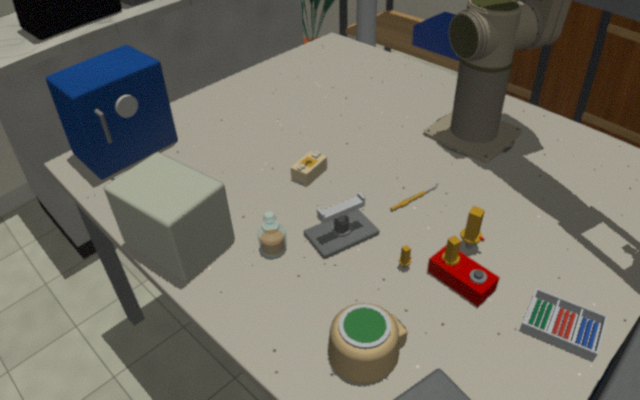

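View pics/top0.png

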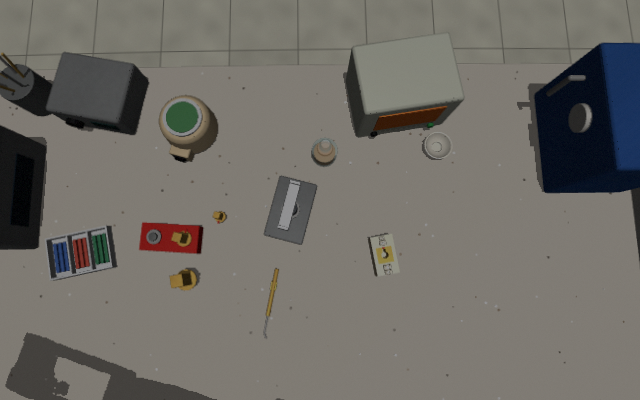

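Run:
```python
import cv2
t=cv2.imread("pics/top0.png"); s=cv2.imread("pics/scene0.png")
def crop(im,x,y,w,h,k): return cv2.resize(im[y:y+h,x:x+w],None,fx=k,fy=k,interpolation=cv2.INTER_CUBIC)
a=crop(t,255,165,160,120,5); cv2.imwrite("pics/t_a.png",a)
a=crop(t,130,195,110,100,6); cv2.imwrite("pics/t_b.png",a)
a=crop(s,280,140,120,120,5); cv2.imwrite("pics/s_a.png",a)
a=crop(s,390,200,120,110,5); cv2.imwrite("pics/s_b.png",a)
```

```text
(no output)
```

View pics/t_a.png

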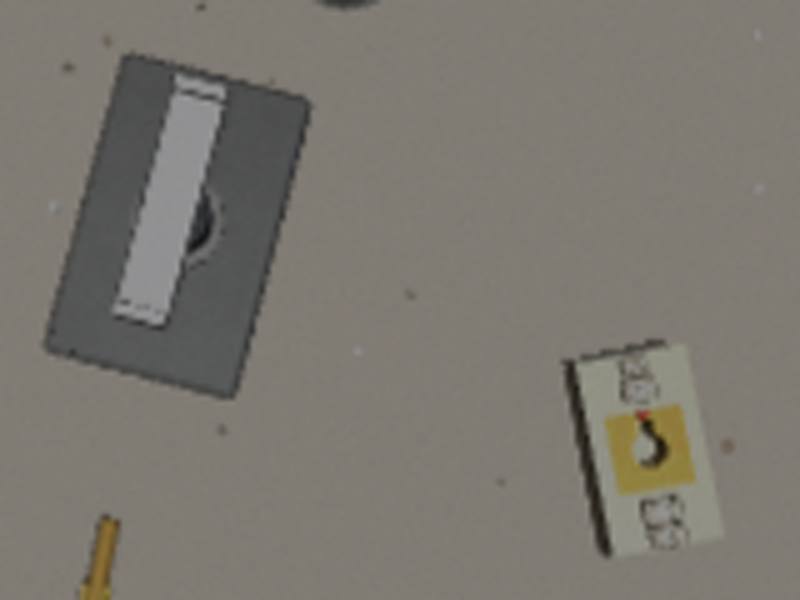

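View pics/t_b.png

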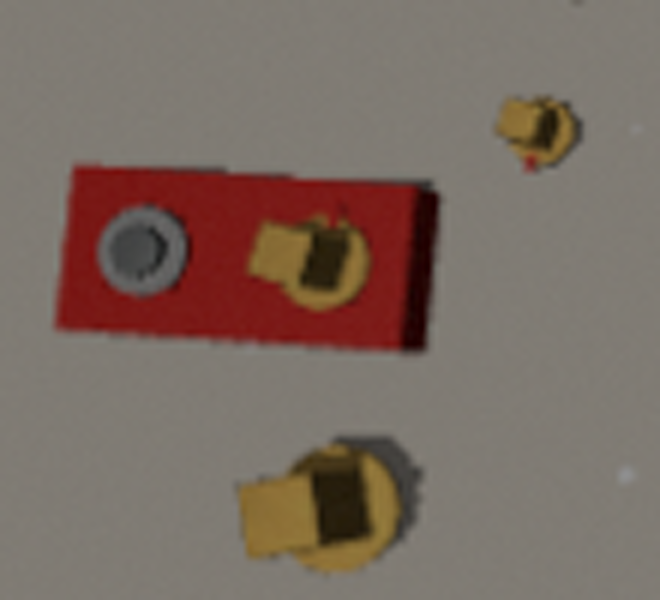

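View pics/s_a.png

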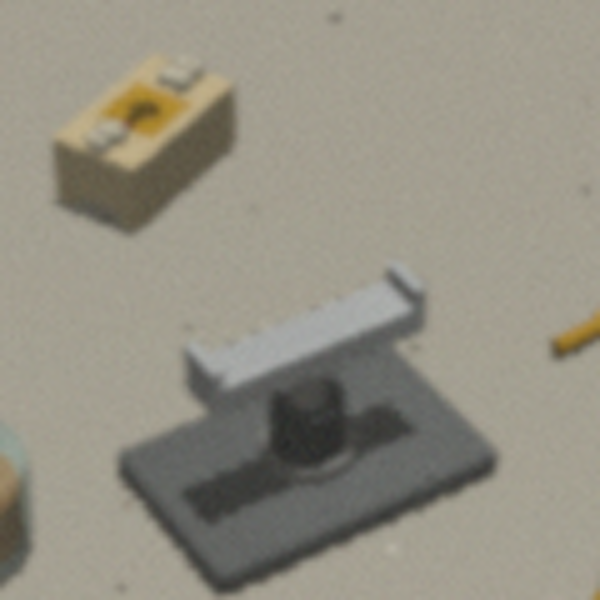

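View pics/s_b.png

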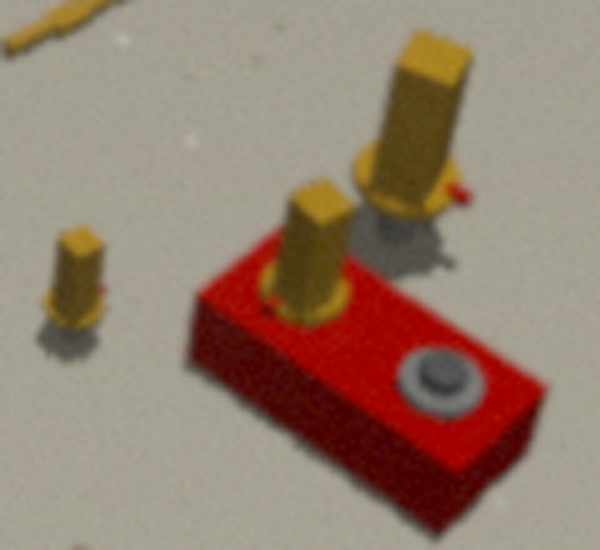

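```bash
cat > ov.py <<'E'
from h import *
def box(p,L): return L
def ring(hx,hy,z): return [(hx,hy,z),(hx,-hy,z),(-hx,-hy,z),(-hx,hy,z)]
def draw(cam,img,crop,items,out):
    x,y,w,h,k=crop; im=cv2.resize(img[y:y+h,x:x+w],None,fx=k,fy=k,interpolation=cv2.INTER_CUBIC)
    for p,L,col,closed in items:
        q=(proj(cam,T(p,L))-[x,y]+.5)*k-.5
        cv2.polylines(im,[np.round(q*8).astype(int).reshape(-1,1,2)],closed,col,1,cv2.LINE_AA,3)
    cv2.imwrite(out,im)
if __name__=="__main__":
    t=cv2.imread("pics/top0.png"); s=cv2.imread("pics/scene0.png")
    M=[466.4,-215.4,1,8.4];S=[576.5,0.4,0,-15.4];P=[509.2,244.5,16,-13];B=[511.5,279.4,0,-3.6]
    g=(0,255,0);m=(255,0,255)
    it=[(M,ring(45,26,40),g,1),(M,ring(18,18,40),g,1),(M,ring(45,26,0),m,1),(S,ring(75,47.5,14),g,1),(S,ring(49,12,85),m,1),(S,ring(49,12,95),g,1)]
    draw("top",t,(255,165,160,120,5),it,"pics/o_ta.png");draw("scene",s,(280,140,120,120,5),it,"pics/o_sa.png")
    it=[(B,ring(32,67,40),g,1),(P,ring(10,10,80),g,1),(P,ring(10,10,29),m,1),(P,[(0,0,29),(22,0,29)],m,0)]
    draw("top",t,(130,195,110,100,6),it,"pics/o_tb.png");draw("scene",s,(390,200,120,110,5),it,"pics/o_sb.png")
    a=[cv2.resize(cv2.imread(f"pics/o_{n}.png"),(400,300)) for n in("ta","sa","tb","sb")]
    cv2.imwrite("pics/o_all.png",np.vstack([np.hstack(a[:2]),np.hstack(a[2:])]))
E
python3 ov.py
```

```text
(no output)
```

View pics/o_ta.png

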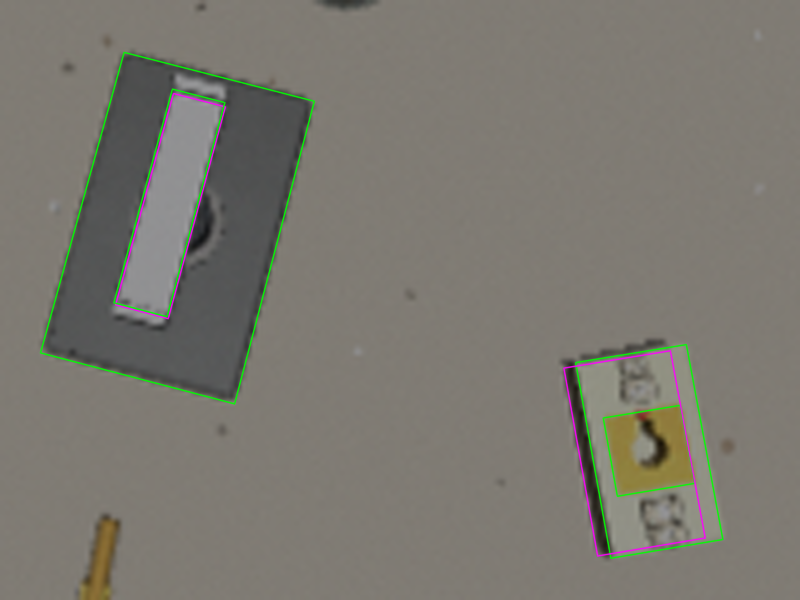

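View pics/o_sa.png

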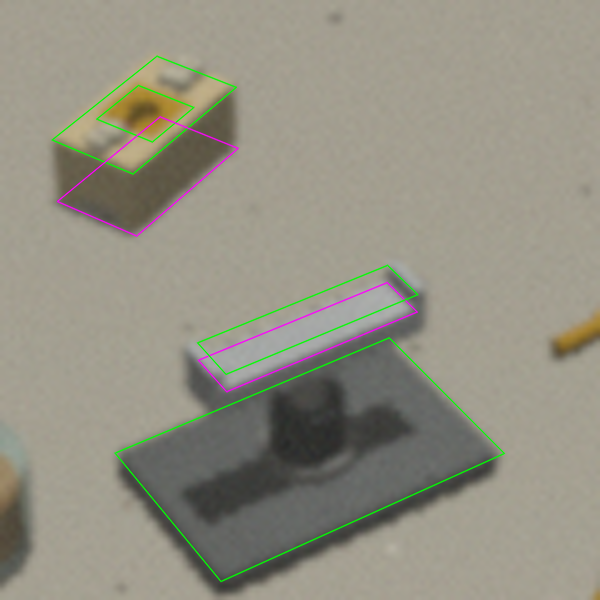

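View pics/o_tb.png

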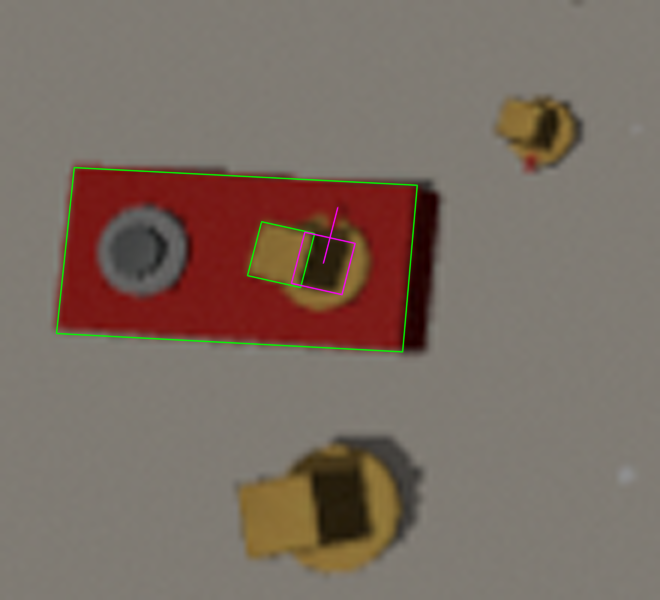

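View pics/o_sb.png

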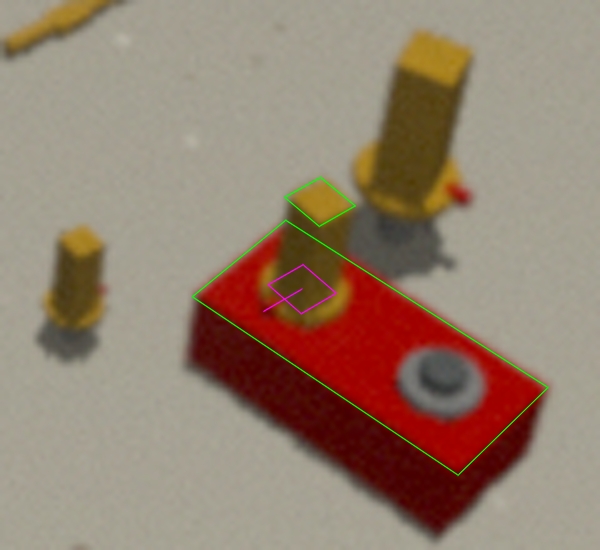

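```bash
cat > plan.py <<'E'
# python3 plan.py x y z yaw [x y z yaw ...] : prints suggested rows (tool axes, normalised) towards waypoints from the measured pose
import sys; from h import *; from bench import sense
def cur():
    s=sense(); r=s["tcp_rot"]; return np.array([*s["tool_pos"],r[2]]),s
def plan(wps,n=10,vmax=1.0):
    p,s=cur(); p=p.copy(); rows=[]; w=0
    while len(rows)<n:
        t=np.array(wps[w],float); d=t[:3]-p[:3]; dy=(t[3]-p[3]+180)%360-180
        L=np.abs(d).max()
        a=np.radians(p[3]); tx=np.array([np.cos(a),np.sin(a),0]);ty=np.array([np.sin(a),-np.cos(a),0]);tz=np.array([0,0,-1])
        l=np.array([d@tx,d@ty,d@tz])/20
        k=max(1,np.abs(l).max()/vmax); l=np.round(l/k,2)
        tu=np.round(np.clip(-np.radians(dy)/.08,-1,1),2)
        rows.append([*l,tu]); p[:3]+=(l[0]*tx+l[1]*ty+l[2]*tz)*20; p[3]-=np.degrees(tu*.08)
        if np.linalg.norm(t[:3]-p[:3])<1 and abs((t[3]-p[3]+180)%360-180)<1 and w<len(wps)-1: w+=1
    print("from",np.round(cur()[0],1),"to",np.round(p,1)); print("[["+",".join("["+",".join(f"{v+0:g}" for v in r)+"]" for r in rows)+"]]")
if __name__=="__main__":
    v=list(map(float,sys.argv[1:])); plan([v[i:i+4] for i in range(0,len(v),4)])
E
python3 plan.py 420 200 230 75.7 466 -215 200 98.7
```

```text
from [147.6 581.  230.3  75.7] to [299.8 368.5 230.3  75.7]
[[[-0.84,1,0,0.01],[-0.84,1,0,0],[-0.84,1,0,0],[-0.84,1,0,0],[-0.84,1,0,0],[-0.84,1,0,0],[-0.84,1,0,0],[-0.85,1,0,0],[-0.84,1,0,0],[-0.85,1,0,0]]]
```

```bash
python3 -m pendant '[[[-0.84,1,0,0],[-0.84,1,0,0],[-0.84,1,0,0],[-0.84,1,0,0],[-0.84,1,0,0],[-0.84,1,0,0],[-0.84,1,0,0],[-0.84,1,0,0],[-0.84,1,0,0],[-0.84,1,0,0]]]' 1 40; python3 plan.py 420 200 230 75.7 466 -215 200 98.7
```

```text
time: 0.93
tool_pos: [300.6, 360.9, 224.3]
tcp_rot: [-179.7, 0.6, 76.2]
ft_force: [0.5, 0.8, 0.5]
finger_gap: 85.3
from [300.6 360.9 224.3  76.2] to [424.7 158.2 227.1  84.9]
[[[-0.83,1,-0.04,0.11],[-0.81,1,-0.04,0],[-0.81,1,-0.04,0],[-0.82,1,-0.04,0],[-0.81,1,-0.03,0],[-0.82,1,-0.04,0],[-0.81,1,-0.03,0],[-0.62,0.76,-0.03,0],[-1,0.38,0.08,-1],[-1,0.29,0.07,-1]]]
```

```bash
python3 -m pendant '[[[-0.82,1,-0.1,0.1],[-0.82,1,-0.1,0],[-0.82,1,-0.05,0],[-0.82,1,-0.05,0],[-0.82,1,-0.05,0],[-0.82,1,-0.05,0],[-0.82,1,-0.05,0],[-0.8,0.8,-0.05,0],[-1,0.4,0,-1],[-1,0.3,0,-1]]]'; python3 plan.py 466 -215 180 98.7
```

```text
time: 1.77
tool_pos: [429.2, 140.6, 231.8]
tcp_rot: [-179.4, 0.7, 85.0]
ft_force: [-0.4, 0.4, 0.3]
finger_gap: 85.9
from [429.2 140.6 231.8  85. ] to [449.6 -59.1 202.6  98.7]
[[[-1,0.19,0.15,-1],[-1,0.11,0.15,-1],[-1,0.03,0.14,-0.99],[-1,-0.05,0.15,0],[-1,-0.05,0.14,0],[-1,-0.05,0.15,0],[-1,-0.05,0.14,0],[-1,-0.05,0.15,0],[-1,-0.05,0.14,0],[-1,-0.05,0.15,0]]]
```

```bash
python3 -m pendant '[[[-1,0.13,0,-1],[-1,0.05,0,-1],[-1,0,0,-1],[-1,-0.04,0,0],[-1,-0.04,0,0],[-1,-0.04,0,0],[-1,-0.04,0,0],[-1,-0.04,0,0],[-1,-0.04,0,0],[-1,-0.04,0,0]]]'; python3 plan.py 466 -215 120 98.7
```

```text
time: 2.6
tool_pos: [447.9, -69.1, 230.0]
tcp_rot: [-178.8, 0.5, 99.8]
ft_force: [-0.1, -0.3, -0.0]
finger_gap: 85.4
from [447.9 -69.1 230.   99.8] to [ 466.  -215.1  120.    98.7]
[[[-1,-0.05,0.75,0.23],[-1,-0.03,0.75,0],[-1,-0.03,0.75,0],[-1,-0.03,0.75,0],[-1,-0.03,0.75,0],[-1,-0.02,0.75,0],[-1,-0.03,0.74,0],[-0.35,-0.01,0.26,0],[0,0,0,0],[0,0,0,0]]]
```

```bash
python3 -m pendant '[[[-1,-0.05,0.4,0.2],[-1,-0.03,0.5,0],[-1,-0.03,0.6,0],[-1,-0.03,0.6,0],[-1,-0.03,0.6,0],[-1,-0.03,0.6,0],[-0.6,-0.03,0.5,0],[0,0,0.3,0],[0,0,0,0],[0,0,0,0]]]'; python3 plan.py 466 -215 20 98.7
python3 - <<'E'
from bench import *
import cv2
for n in ("scene","top"):
    cv2.imwrite(f"pics/{n}1.png",snapshot(n)[:,:,::-1])
a=cv2.imread("pics/top1.png")[140:300,280:480]; b=cv2.imread("pics/scene1.png")[60:260,230:430]
import numpy as np
cv2.imwrite("pics/c1.png",np.hstack([cv2.resize(a,(400,320)),cv2.resize(b,(320,320))]))
E
```

```text
time: 3.43
tool_pos: [459.9, -210.4, 142.8]
tcp_rot: [-178.6, 0.3, 98.5]
ft_force: [-1.0, 0.8, 0.5]
finger_gap: 85.4
from [ 459.9 -210.4  142.8   98.5] to [ 465.9 -214.9   20.    98.7]
[[[-0.04,0.04,1,-0.04],[-0.05,0.04,1,0],[-0.04,0.04,1,0],[-0.05,0.05,1,0],[-0.04,0.04,1,0],[-0.05,0.05,1,0],[0,0,0.14,0],[0,0,0,0],[0,0,0,0],[0,0,0,0]]]
```

View pics/c1.png

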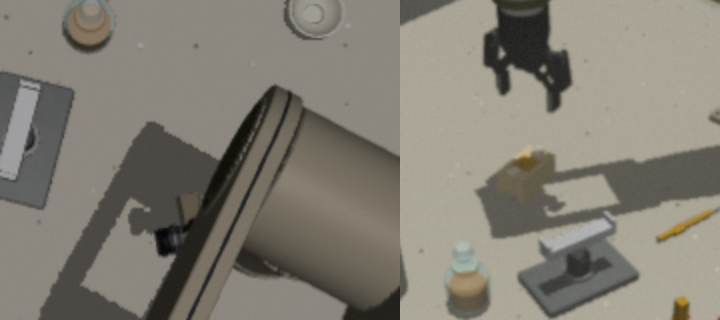

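```bash
python3 -c "
from h import *
print(proj('scene',[[459.9,-210.4,156],[459.9,-210.4,142.8]]))"
```

```text
[[309.79343526 123.85681284]
 [310.02217582 128.42619143]]
```

```bash
python3 -m pendant '[[[-0.2,0.3,1,0],[0,0,1,0],[0,0,1,0],[0,0,1,0],[0,0,1,0],[0,0,0.6,0],[0,0,0.3,0],[0,0,0,0],[0,0,0,0],[0,0,0,0]]]'; python3 plan.py 466 -215 10 98.4
```

```text
time: 4.37
tool_pos: [473.7, -210.9, 32.4]
tcp_rot: [-179.6, 1.0, 99.1]
ft_force: [0.8, 0.8, 0.0]
finger_gap: 85.0
from [ 473.7 -210.9   32.4   99.1] to [ 466.1 -214.9   10.    98.4]
[[[-0.13,-0.37,1,0.16],[-0.01,-0.04,0.12,0],[0,0,0,0],[0,0,0,0],[0,0,0,0],[0,0,0,0],[0,0,0,0],[0,0,0,0],[0,0,0,0],[0,0,0,0]]]
```

```bash
python3 -m pendant '[[[-0.1,-0.2,0.4,0.1],[-0.1,-0.2,0.4,0],[0,0,0.2,0],[0,0,0,0],[0,0,0,0],[0,0,0,0],[0,0,0,0],[0,0,0,0],[0,0,0,0],[0,0,0,0]]]'; python3 plan.py 466 -215 10 98.4
```

```text
time: 5.2
tool_pos: [468.3, -218.7, 14.5]
tcp_rot: [-179.9, 1.2, 98.6]
ft_force: [-0.3, 0.4, -0.1]
finger_gap: 85.4
from [ 468.3 -218.7   14.5   98.6] to [ 466.1 -215.     9.9   98.4]
[[[0.2,-0.08,0.23,0.04],[0,0,0,0],[0,0,0,0],[0,0,0,0],[0,0,0,0],[0,0,0,0],[0,0,0,0],[0,0,0,0],[0,0,0,0],[0,0,0,0]]]
```

```bash
python3 -m pendant '[[[0.1,-0.1,0.1,0],[0.05,0,0.1,0],[0,0,0,0],[0,0,0,0],[0,0,0,0],[0,0,0,0],[0,0,0,0],[0,0,0,0],[0,0,0,0],[0,0,0,0]]]' -0.3 50
python3 - <<'E'
from bench import *
import cv2
cv2.imwrite("pics/s2.png",cv2.resize(snapshot("scene")[100:220,250:390,::-1],None,fx=5,fy=5,interpolation=cv2.INTER_CUBIC))
E
```

```text
time: 6.03
tool_pos: [466.3, -216.2, 11.0]
tcp_rot: [-179.9, 1.3, 98.6]
ft_force: [-0.4, -0.4, 1.7]
finger_gap: 51.4
```

View pics/s2.png

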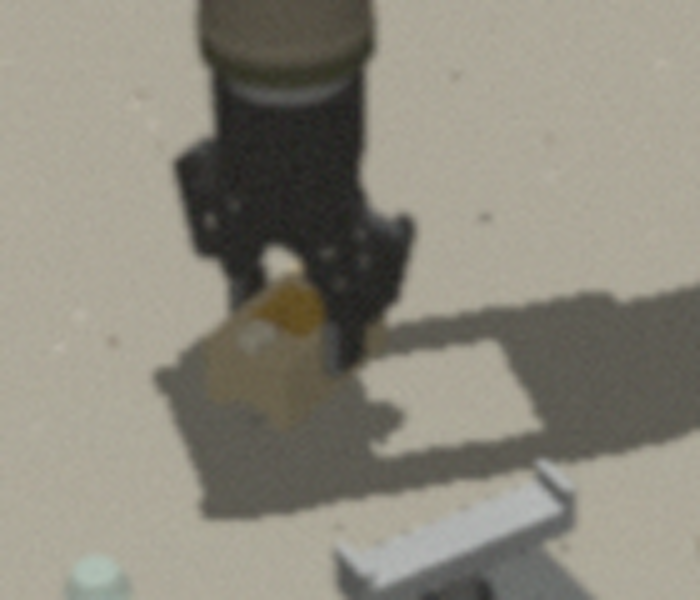

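```bash
python3 plan.py 466 -215 70 98.5 576 0 130 74.7
```

```text
from [ 466.3 -216.2   11.    98.6] to [536.1 -78.2 108.2  74.7]
[[[0.02,0,-1,0.02],[0.02,0,-1,0],[0.02,-0.01,-0.95,0],[1,0.72,-0.31,1],[1,0.6,-0.29,1],[1,0.5,-0.28,1],[1,0.4,-0.27,1],[1,0.31,-0.26,1],[1,0.23,-0.25,0.2],[1,0.21,-0.25,0]]]
```

```bash
python3 -m pendant '[[[0,0,-0.6,0],[0,0,-1,0],[0,0,-1,0],[0.5,0.3,-1,0.5],[1,0.6,-0.5,1],[1,0.5,-0.3,1],[1,0.4,-0.3,1],[1,0.3,-0.3,1],[1,0.2,-0.3,0.5],[1,0.2,-0.3,0]]]'; python3 plan.py 576 0 135 74.7
```

```text
time: 6.92
tool_pos: [520.2, -81.5, 125.4]
tcp_rot: [-179.8, 1.1, 74.2]
ft_force: [1.0, -0.2, -2.6]
finger_gap: 50.9
from [520.2 -81.5 125.4  74.2] to [5.759e+02 1.000e-01 1.350e+02 7.470e+01]
[[[1,0.34,-0.1,-0.11],[1,0.34,-0.1,0],[1,0.35,-0.1,0],[1,0.34,-0.11,0],[0.67,0.23,-0.07,0],[0,0,0,0],[0,0,0,0],[0,0,0,0],[0,0,0,0],[0,0,0,0]]]
```

```bash
python3 -m pendant '[[[1,0.34,-0.15,-0.1],[1,0.34,-0.15,0],[1,0.34,-0.1,0],[0.8,0.34,-0.1,0],[0.3,0.2,-0.1,0],[0,0,0,0],[0,0,0,0],[0,0,0,0],[0,0,0,0],[0,0,0,0]]]'; python3 plan.py 576.5 0 100 74.6;  python3 - <<'E'
from bench import *
import cv2
cv2.imwrite("pics/s3.png",snapshot("scene")[:,:,::-1])
cv2.imwrite("pics/t3.png",snapshot("top")[:,:,::-1])
E
python3 - <<'E'
import cv2,numpy as np
a=cv2.imread("pics/s3.png")[130:260,270:410]; b=cv2.imread("pics/t3.png")[150:270,230:350]
cv2.imwrite("pics/c3.png",np.hstack([cv2.resize(a,(420,390),interpolation=2),cv2.resize(b,(380,390),interpolation=2)]))
E
```

```text
time: 7.75
tool_pos: [571.7, -4.2, 139.5]
tcp_rot: [-179.6, 1.1, 74.8]
ft_force: [0.5, -0.0, -3.9]
finger_gap: 51.2
from [571.7  -4.2 139.5  74.8] to [ 5.764e+02 -1.000e-01  9.990e+01  7.460e+01]
[[[0.13,0.09,1,0.05],[0.13,0.08,0.98,0],[0,0,0,0],[0,0,0,0],[0,0,0,0],[0,0,0,0],[0,0,0,0],[0,0,0,0],[0,0,0,0],[0,0,0,0]]]
```

View pics/c3.png

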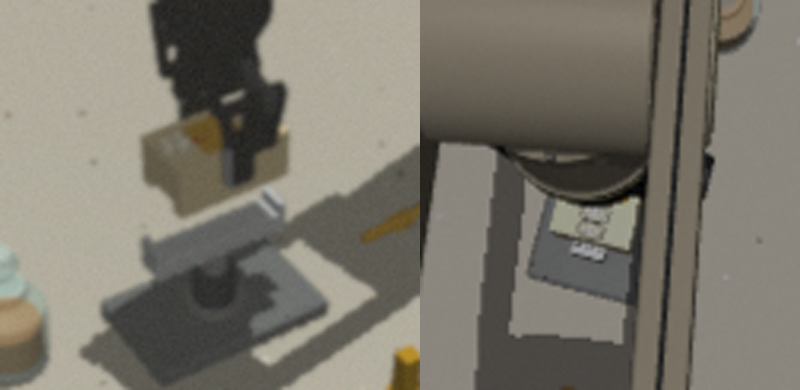

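Run:
```python
from ov import *
s=cv2.imread("pics/s3.png")
M=[571.7,-4.2,128.5,-15.2];S=[576.5,.4,0,-15.4]
g=(0,255,0);m=(255,0,255)
draw("scene",s,(300,150,110,100,6),[(M,ring(45,26,40),g,1),(M,ring(45,26,0),g,1),(S,ring(75,47.5,14),m,1),(S,ring(49,12,85),m,1),(S,ring(49,12,95),m,1)],"pics/o3.png")
```

```text
(no output)
```

View pics/o3.png

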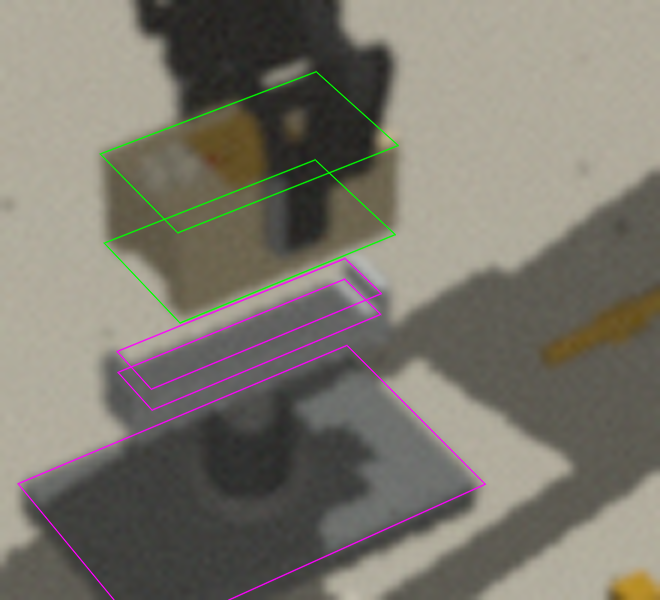

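```bash
python3 -m pendant '[[[0.1,0.1,0.6,0],[0.1,0.1,0.6,0],[0.05,0.05,0.4,0],[0,0,0.1,0],[0,0,0,0],[0,0,0,0],[0,0,0,0],[0,0,0,0],[0,0,0,0],[0,0,0,0]]]'; python3 plan.py 576.5 0.2 98 74.6;  python3 - <<'E'
from bench import *
import cv2
cv2.imwrite("pics/s4.png",snapshot("scene")[:,:,::-1])
from ov import *
s=cv2.imread("pics/s4.png"); t=sense()["tool_pos"]
M=[t[0],t[1],t[2]-11,-15.2];S=[576.5,.4,0,-15.4]
g=(0,255,0);m=(255,0,255)
draw("scene",s,(300,150,110,100,6),[(M,ring(45,26,40),g,1),(M,ring(45,26,0),g,1),(S,ring(49,12,85),m,1)],"pics/o4.png")
E
```

```text
time: 8.68
tool_pos: [576.8, -1.7, 100.1]
tcp_rot: [-179.4, 1.1, 74.7]
ft_force: [0.0, 0.0, -2.5]
finger_gap: 51.2
from [576.8  -1.7 100.1  74.7] to [5.765e+02 2.000e-01 9.810e+01 7.460e+01]
[[[0.09,-0.04,0.1,0.03],[0,0,0,0],[0,0,0,0],[0,0,0,0],[0,0,0,0],[0,0,0,0],[0,0,0,0],[0,0,0,0],[0,0,0,0],[0,0,0,0]]]
```

View pics/o4.png

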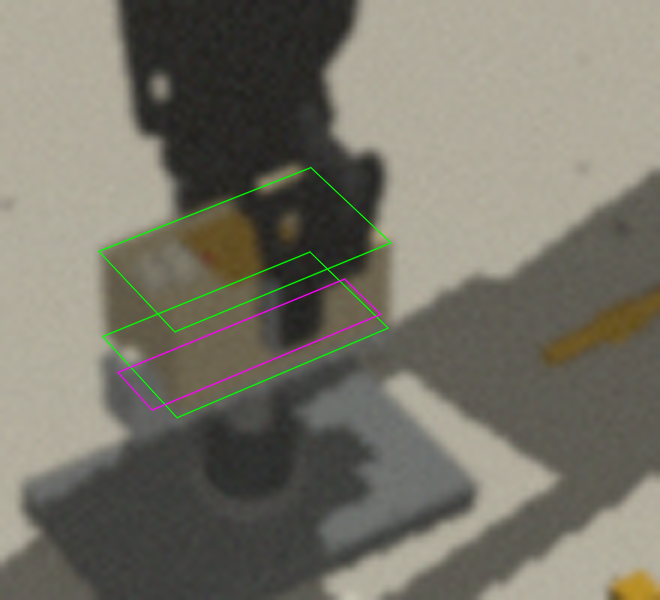

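```bash
python3 -m pendant '[[[0.05,0,0.2,0],[0.05,0,0.2,0],[0,0,0.2,0],[0,0,0,0],[0,0,0,0],[0,0,0,0],[0,0,0,0],[0,0,0,0],[0,0,0,0],[0,0,0,0]]]';python3 plan.py 576.5 0.2 88 74.6
```

```text
time: 9.57
tool_pos: [578.2, 0.1, 88.2]
tcp_rot: [-179.6, 1.1, 74.7]
ft_force: [0.3, -0.4, -2.8]
finger_gap: 51.2
from [5.782e+02 1.000e-01 8.820e+01 7.470e+01] to [5.766e+02 2.000e-01 8.800e+01 7.460e+01]
[[[-0.02,-0.08,0.01,0.03],[0,0,0,0],[0,0,0,0],[0,0,0,0],[0,0,0,0],[0,0,0,0],[0,0,0,0],[0,0,0,0],[0,0,0,0],[0,0,0,0]]]
```

```bash
python3 -m pendant '[[[0,-0.08,0.08,0],[0,0,0.08,0],[0,0,0.05,0],[0,0,0,0],[0,0,0,0],[0,0,0,0],[0,0,0,0],[0,0,0,0],[0,0,0,0],[0,0,0,0]]]'
python3 - <<'E'
from bench import *
import cv2
cv2.imwrite("pics/s5.png",cv2.resize(snapshot("scene")[150:250,300:410,::-1],None,fx=6,fy=6,interpolation=2))
E
```

```text
time: 10.4
tool_pos: [578.2, 0.2, 87.4]
tcp_rot: [-179.8, 1.1, 74.7]
ft_force: [-2.7, 0.9, 4.0]
finger_gap: 51.1
```

View pics/s5.png

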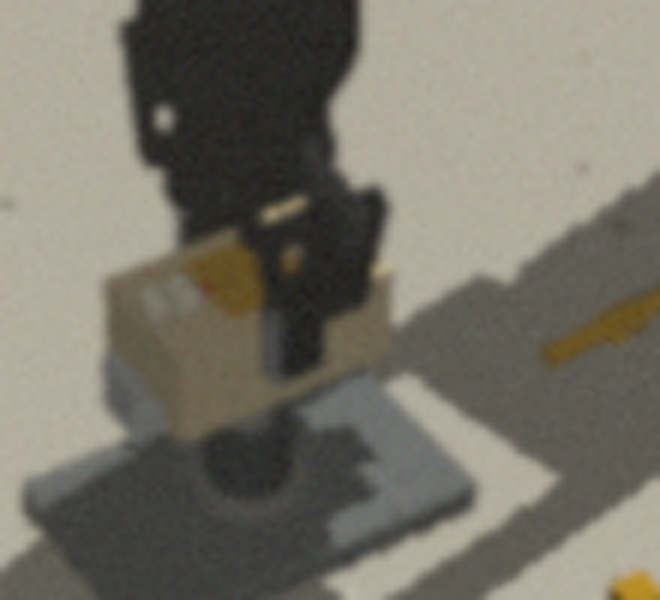

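```bash
python3 -m pendant '[[[0,0,0,0],[0,0,0,0],[0,0,0,0],[0,0,0,0],[0,0,0,0],[0,0,0,0],[0,0,-0.6,0],[0,0,-1,0],[0,0,-1,0],[0,0,-1,0]]]' 1; python3 plan.py 520 120 180 74.6 509.5 244.5 140 77
```

```text
time: 11.28
tool_pos: [574.5, 1.8, 155.7]
tcp_rot: [-179.1, 1.2, 74.7]
ft_force: [-0.2, 0.8, -0.1]
finger_gap: 85.3
from [574.5   1.8 155.7  74.7] to [511.1 224.9 146.3  77. ]
[[[1,-0.84,-0.24,0.03],[1,-0.84,-0.25,0],[1,-0.85,-0.24,0],[1,-0.84,-0.25,0],[0.97,-0.82,-0.24,0],[1,-0.37,0.34,-0.52],[1,-0.32,0.34,0],[1,-0.32,0.34,0],[1,-0.32,0.33,0],[1,-0.33,0.34,0]]]
```

```bash
python3 plan.py 530 130 190 -13
```

```text
from [574.5   1.8 155.7  74.7] to [529.9 130.1 190.1  28.9]
[[[1,-0.69,-0.31,1],[1,-0.81,-0.32,1],[1,-0.95,-0.35,1],[0.9,-1,-0.34,1],[0.76,-1,-0.32,1],[0.16,-0.25,-0.08,1],[0,0,0,1],[0,0,0,1],[0,0,0,1],[0,-0.01,0,1]]]
```

```bash
python3 -m pendant '[[[1,-0.7,-0.4,1],[1,-0.8,-0.4,1],[1,-0.95,-0.3,1],[0.9,-1,-0.3,1],[0.76,-1,-0.2,1],[0.4,-0.6,0,1],[0,0,0,1],[0,0,0,1],[0,0,0,1],[0,0,0,1]]]'; python3 plan.py 509.5 244.5 150 -13;  python3 - <<'E'
from bench import *
import cv2
cv2.imwrite("pics/s6.png",snapshot("scene")[:,:,::-1]);cv2.imwrite("pics/t6.png",snapshot("top")[:,:,::-1])
from ov import *
s=cv2.imread("pics/s6.png"); t=cv2.imread("pics/t6.png")
M=[577.5,.2,77,-15.3]
g=(0,255,0);m=(255,0,255)
it=[(M,ring(45,26,40),g,1),(M,ring(45,26,0),g,1),(M,ring(18,18,40),m,1)]
draw("scene",s,(300,150,100,120,4),it,"pics/o6s.png");draw("top",t,(240,150,100,120,4),it,"pics/o6t.png")
cv2.imwrite("pics/o6.png",np.hstack([cv2.imread("pics/o6s.png"),cv2.imread("pics/o6t.png")]))
E
```

```text
time: 12.12
tool_pos: [532.1, 145.7, 207.8]
tcp_rot: [179.3, 0.2, 26.9]
ft_force: [0.0, 0.0, -0.2]
finger_gap: 85.5
from [532.1 145.7 207.8  26.9] to [509.4 244.6 150.  -13. ]
[[[0.25,-1,0.59,1],[0.17,-1,0.58,1],[0.08,-1,0.57,1],[0,-1,0.57,1],[-0.07,-1,0.57,1],[-0.01,-0.01,0.01,1],[0,0,0,1],[0,-0.01,0,1],[0,0,0,0.7],[0,0,0,0]]]
```

View pics/o6.png

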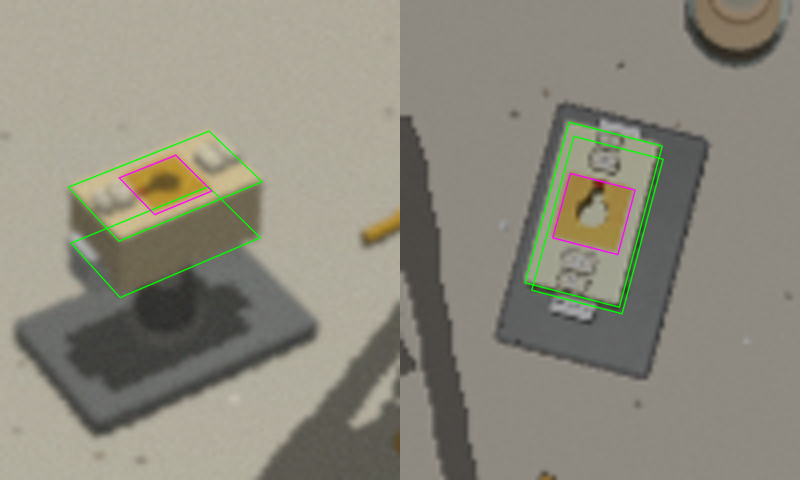

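```bash
python3 -m pendant '[[[0.25,-1,0.4,1],[0.17,-1,0.4,1],[0.1,-1,0.4,1],[0,-1,0.4,1],[0,-0.7,0.4,1],[0,0,0.2,1],[0,0,0,1],[0,0,0,1],[0,0,0,0.7],[0,0,0,0]]]'; python3 plan.py 509.5 244.5 90 -13
```

```text
time: 13.05
tool_pos: [512.6, 241.2, 166.3]
tcp_rot: [179.4, -0.6, -13.0]
ft_force: [0.2, -0.1, -0.3]
finger_gap: 85.3
from [512.6 241.2 166.3 -13. ] to [509.5 244.4  89.9 -13. ]
[[[-0.05,-0.03,1,0.01],[-0.05,-0.03,1,0],[-0.05,-0.03,1,0],[-0.04,-0.03,0.82,0],[0,0,0,0],[0,0,0,0],[0,0,0,0],[0,0,0,0],[0,0,0,0],[0,0,0,0]]]
```

```bash
python3 -m pendant '[[[-0.05,-0.05,0.8,0],[-0.05,-0.05,1,0],[-0.05,-0.05,1,0],[-0.05,-0.05,1,0],[0,0,0.8,0],[0,0,0.4,0],[0,0,0,0],[0,0,0,0],[0,0,0,0],[0,0,0,0]]]'; python3 plan.py 509.5 244.5 60 -13
```

```text
time: 13.88
tool_pos: [514.9, 245.2, 70.1]
tcp_rot: [179.6, -1.0, -11.1]
ft_force: [0.3, -0.3, 0.3]
finger_gap: 85.7
from [514.9 245.2  70.1 -11.1] to [509.5 244.6  60.1 -13. ]
[[[-0.26,0.08,0.5,0.42],[0,0,0,0],[0,0,0,0],[0,0,0,0],[0,0,0,0],[0,0,0,0],[0,0,0,0],[0,0,0,0],[0,0,0,0],[0,0,0,0]]]
```

Correct and close with a light force.

```bash
python3 -m pendant '[[[-0.13,0.04,0.25,0.2],[-0.13,0.04,0.25,0.2],[0,0,0,0],[0,0,0,0],[0,0,0,0],[0,0,0,0],[0,0,0,0],[0,0,0,0],[0,0,0,0],[0,0,0,0]]]' -0.9 20; python3 plan.py 509.5 244.5 60 -13
python3 - <<'E'
from bench import *
import cv2
cv2.imwrite("pics/s7.png",cv2.resize(snapshot("scene")[190:310,390:510,::-1],None,fx=5,fy=5,interpolation=2))
E
```

```text
time: 14.72
tool_pos: [510.6, 245.5, 62.8]
tcp_rot: [179.8, -1.2, -13.0]
ft_force: [-0.5, -1.0, 0.7]
finger_gap: 19.7
from [510.6 245.5  62.8 -13. ] to [509.6 244.5  60.  -13. ]
[[[-0.04,0.06,0.14,-0.01],[0,0,0,0],[0,0,0,0],[0,0,0,0],[0,0,0,0],[0,0,0,0],[0,0,0,0],[0,0,0,0],[0,0,0,0],[0,0,0,0]]]
```

View pics/s7.png

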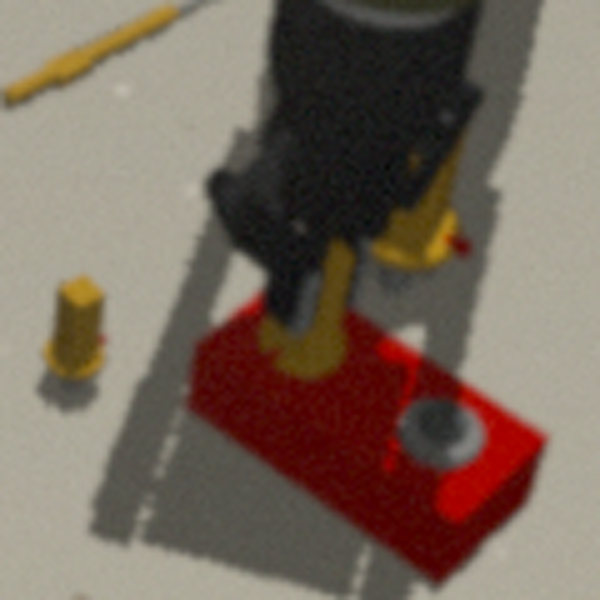

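```bash
python3 -m pendant '[[[0,0,0,0],[0,0,0,0],[0,0,0,0],[0,0,0,0],[0,0,0,-1],[0,0,0,-1],[0,0,0,-1],[0,0,0,-1],[0,0,0,-1],[0,0,0,-1]]]' 1; python3 plan.py 510.6 245.5 62 77
```

```text
time: 15.6
tool_pos: [512.2, 245.5, 63.2]
tcp_rot: [179.3, -1.2, 15.5]
ft_force: [0.2, -0.8, 1.3]
finger_gap: 85.3
from [512.2 245.5  63.2  15.5] to [510.7 245.5  62.   61.3]
[[[-0.07,-0.02,0.06,-1],[0,0,0,-1],[0,0,0,-1],[0,0,0,-1],[0,0,0,-1],[0,0,0,-1],[0,0,0,-1],[0,0,0,-1],[0,0,0,-1],[0,0,0,-1]]]
```

```bash
python3 -m pendant '[[[-0.07,0,0.05,-1],[0,0,0,-1],[0,0,0,-1],[0,0,0,-1],[0,0,0,-1],[0,0,0,-1],[0,0,0,-1],[0,0,0,-1],[0,0,0,-1],[0,0,0,-1]]]'; python3 plan.py 510.6 245.5 62 77
```

```text
time: 16.43
tool_pos: [511.9, 245.1, 62.5]
tcp_rot: [178.5, -0.3, 63.7]
ft_force: [-0.5, -0.6, 0.8]
finger_gap: 85.0
from [511.9 245.1  62.5  63.7] to [510.6 245.5  62.1  77. ]
[[[-0.01,-0.07,0.02,-1],[0,0,0,-1],[0,0,0,-0.9],[0,0,0,0],[0,0,0,0],[0,0,0,0],[0,0,0,0],[0,0,0,0],[0,0,0,0],[0,0,0,0]]]
```

```bash
python3 -m pendant '[[[0,-0.07,0,-1],[0,0,0,-1],[0,0,0,-0.6],[0,0,0,0],[0,0,0,0],[0,0,0,0],[0,0,0,0],[0,0,0,0],[0,0,0,0],[0,0,0,0]]]'; python3 plan.py 510.6 245.5 60 77
```

```text
time: 17.27
tool_pos: [511.3, 245.7, 62.7]
tcp_rot: [178.4, -0.0, 76.1]
ft_force: [0.0, -0.3, -0.4]
finger_gap: 85.1
from [511.3 245.7  62.7  76.1] to [510.6 245.5  60.1  77. ]
[[[-0.02,-0.03,0.13,-0.19],[0,0,0,0],[0,0,0,0],[0,0,0,0],[0,0,0,0],[0,0,0,0],[0,0,0,0],[0,0,0,0],[0,0,0,0],[0,0,0,0]]]
```

```bash
python3 -m pendant '[[[0,-0.04,0.1,-0.1],[0,0,0.05,-0.1],[0,0,0,0],[0,0,0,0],[0,0,0,0],[0,0,0,0],[0,0,0,0],[0,0,0,0],[0,0,0,0],[0,0,0,0]]]' -0.9 60; python3 plan.py 510 245 140 77 577.5 0 200 74.7
```

```text
time: 18.1
tool_pos: [510.4, 245.9, 59.3]
tcp_rot: [178.4, 0.0, 77.1]
ft_force: [0.7, 0.4, -0.4]
finger_gap: 19.4
from [510.4 245.9  59.3  77.1] to [546.9 110.9 172.7  74.7]
[[[-0.01,0,-1,0.02],[-0.01,0,-1,0],[-0.01,0,-1,0],[-0.02,-0.01,-1,0],[-1,0.54,-0.27,0.5],[-1,0.59,-0.28,0],[-1,0.59,-0.28,0],[-1,0.6,-0.28,0],[-1,0.59,-0.28,0],[-1,0.6,-0.28,0]]]
```

```bash
python3 -m pendant '[[[0,0,-0.6,0],[0,0,-1,0],[0,0,-1,0],[0,0,-1,0],[-0.6,0.3,-1,0.5],[-1,0.6,-0.6,0],[-1,0.6,-0.3,0],[-1,0.6,-0.3,0],[-1,0.6,-0.3,0],[-1,0.6,-0.3,0]]]'; python3 plan.py 577.5 1 195 74.7
```

```text
time: 18.93
tool_pos: [539.4, 120.8, 200.1]
tcp_rot: [178.6, 0.0, 75.1]
ft_force: [0.8, -0.2, -0.4]
finger_gap: 19.2
from [539.4 120.8 200.1  75.1] to [577.5   1.  194.9  74.7]
[[[-1,0.64,0.05,0.09],[-1,0.65,0.05,0],[-1,0.65,0.05,0],[-1,0.65,0.05,0],[-1,0.64,0.04,0],[-0.28,0.18,0.02,0],[0,0,0,0],[0,0,0,0],[0,0,0,0],[0,0,0,0]]]
```

```bash
python3 -m pendant '[[[-1,0.6,0,0.1],[-1,0.65,0,0],[-1,0.65,0,0],[-1,0.6,0,0],[-0.6,0.5,0,0],[0,0,0.1,0],[0,0,0,0],[0,0,0,0],[0,0,0,0],[0,0,0,0]]]'; python3 plan.py 577.5 1 180 74.7;  python3 - <<'E'
from bench import *
import cv2
cv2.imwrite("pics/s8.png",snapshot("scene")[:,:,::-1])
from ov import *
s=cv2.imread("pics/s8.png"); t=sense()["tool_pos"]
M=[577.5,.2,77,-15.3];P=[t[0],t[1]-1.2,t[2]-43.3,-15.3]
c=[(6.5*np.cos(a),6.5*np.sin(a),0) for a in np.linspace(0,6.28,24)]
c2=[(18*np.cos(a),18*np.sin(a),29) for a in np.linspace(0,6.28,24)]
g=(0,255,0);m=(255,0,255)
draw("scene",s,(300,110,110,100,7),[(M,ring(18,18,40),m,1),(M,ring(45,26,40),m,1),(P,c,g,1),(P,c2,g,1),(P,[(0,0,29),(22,0,29)],g,0)],"pics/o8.png")
E
```

```text
time: 19.77
tool_pos: [575.6, 7.8, 210.8]
tcp_rot: [178.0, -0.1, 74.4]
ft_force: [0.4, -0.0, -0.7]
finger_gap: 19.5
from [575.6   7.8 210.8  74.4] to [577.4   1.1 180.   74.7]
[[[-0.2,0.12,1,-0.06],[-0.1,0.06,0.54,0],[0,0,0,0],[0,0,0,0],[0,0,0,0],[0,0,0,0],[0,0,0,0],[0,0,0,0],[0,0,0,0],[0,0,0,0]]]
```

View pics/o8.png

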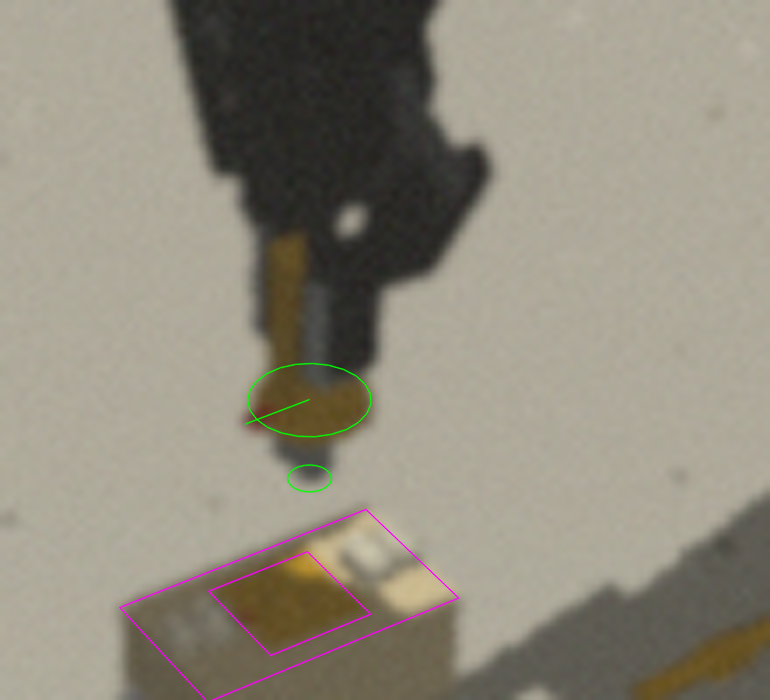

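Run:
```python
from h import *
for n,f,p in(("top","t6",(577.5,.2,117)),("scene","s6",(577.5,.2,117))):
    im=cv2.imread(f"pics/{f}.png"); q=proj(n,[p])[0]; x,y=q.astype(int)
    h=cv2.cvtColor(im,cv2.COLOR_BGR2HSV)
    m=((h[...,1]>120)&(h[...,0]>12)&(h[...,0]<35)).astype(np.uint8); mm=np.zeros_like(m); mm[y-14:y+15,x-14:x+15]=m[y-14:y+15,x-14:x+15]
    c=cv2.convexHull(np.argwhere(mm)[:,::-1].astype(np.int32)); M=cv2.moments(c)
    print(n,q,M["m10"]/M["m00"],M["m01"]/M["m00"],M["m00"],cv2.minAreaRect(c))
    print([ (np.round(proj(n,[np.array(p)+d])[0]-q,2)).tolist() for d in((1,0,0),(0,1,0),(0,0,1))])
```

```text
top [287.99930586 202.98576223] 287.64426340801083 202.26680244399185 245.5 ((287.6470642089844, 202.4117889404297), (16.00735092163086, 16.00735092163086), 14.03624439239502)
[[-0.0, -0.46], [-0.47, 0.01], [-0.03, -0.07]]
scene [340.84455368 195.60407372] 340.944618599791 195.31138975966562 159.5 ((341.0517578125, 195.12069702148438), (11.554967880249023, 17.595064163208008), 66.80140686035156)
[[-0.32, 0.22], [0.34, 0.2], [-0.0, -0.36]]
```

```bash
python3 -m pendant '[[[-0.1,0.06,0.5,0],[-0.1,0.06,0.6,0],[-0.1,0.05,0.6,0],[0,0,0.3,0],[0,0,0,0],[0,0,0,0],[0,0,0,0],[0,0,0,0],[0,0,0,0],[0,0,0,0]]]'; python3 plan.py 577.7 1.8 164 74.7
```

```text
time: 20.65
tool_pos: [577.2, 2.6, 164.5]
tcp_rot: [178.2, -0.1, 74.6]
ft_force: [-0.1, -0.2, -1.2]
finger_gap: 19.4
from [577.2   2.6 164.5  74.6] to [577.6   1.9 163.9  74.7]
[[[-0.03,0.03,0.03,-0.02],[0,0,0,0],[0,0,0,0],[0,0,0,0],[0,0,0,0],[0,0,0,0],[0,0,0,0],[0,0,0,0],[0,0,0,0],[0,0,0,0]]]
```

```bash
python3 -m pendant '[[[-0.04,0.03,0.05,0],[0,0,0,0],[0,0,0,0],[0,0,0,0],[0,0,0,0],[0,0,0,0],[0,0,0,0],[0,0,0,0],[0,0,0,0],[0,0,0,0]]]'
python3 - <<'E'
from bench import *
import cv2
cv2.imwrite("pics/s9.png",snapshot("scene")[:,:,::-1])
from ov import *
s=cv2.imread("pics/s9.png"); t=sense()["tool_pos"]
M=[577.7,.3,77,-15.3];P=[t[0],t[1]-1.5,t[2]-43.3,-15.3]
c=[(6.5*np.cos(a),6.5*np.sin(a),0) for a in np.linspace(0,6.28,24)]
c2=[(18*np.cos(a),18*np.sin(a),29) for a in np.linspace(0,6.28,24)]
g=(0,255,0);m=(255,0,255)
it=[(M,ring(18,18,40),m,1),(M,ring(45,26,40),m,1),(P,c,g,1),(P,c2,g,1),(P,[(0,0,29),(22,0,29)],g,0)]
draw("scene",s,(310,150,70,85,6),it,"pics/o9.png");draw("scene",s,(310,150,70,85,6),[],"pics/o9b.png")
cv2.imwrite("pics/o9.png",np.hstack([cv2.imread("pics/o9.png"),cv2.imread("pics/o9b.png")])[:,:800])
E
```

```text
time: 21.48
tool_pos: [578.7, 1.5, 165.3]
tcp_rot: [178.1, -0.1, 74.6]
ft_force: [-0.1, -0.1, -1.2]
finger_gap: 19.2
```

View pics/o9.png

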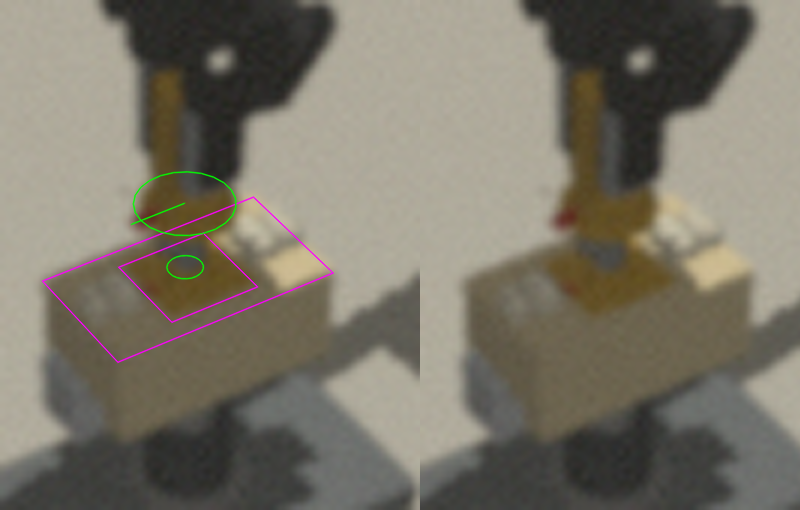

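```bash
python3 -m pendant '[[[0,-0.04,0.1,0],[0,0,0.1,0],[0,0,0.1,0],[0,0,0.1,0],[0,0,0.1,0],[0,0,0,0],[0,0,0,0],[0,0,0,0],[0,0,0,0],[0,0,0,0]]]'
```

```text
time: 22.37
tool_pos: [577.9, 1.7, 153.6]
tcp_rot: [178.1, -0.1, 74.6]
ft_force: [0.1, 0.3, -2.0]
finger_gap: 19.2
```

```bash
python3 -m pendant '[[[0,0,0.1,0],[0,0,0.1,0],[0,0,0.1,0],[0,0,0.1,0],[0,0,0,0],[0,0,0,0],[0,0,0,0],[0,0,0,0],[0,0,0,0],[0,0,0,0]]]'
```

```text
time: 23.2
tool_pos: [578.3, 1.6, 144.9]
tcp_rot: [178.1, -0.1, 74.6]
ft_force: [-0.4, -0.4, -0.9]
finger_gap: 19.1
```

```bash
python3 -m pendant '[[[0,0,0.1,0],[0,0,0.1,0],[0,0,0.1,0],[0,0,0.1,0],[0,0,0,0],[0,0,0,0],[0,0,0,0],[0,0,0,0],[0,0,0,0],[0,0,0,0]]]'
python3 - <<'E'
from bench import *
import cv2
cv2.imwrite("pics/s10.png",cv2.resize(snapshot("scene")[150:250,300:400,::-1],None,fx=6,fy=6,interpolation=2))
E
```

```text
time: 24.03
tool_pos: [578.7, 1.6, 136.3]
tcp_rot: [178.1, -0.1, 74.6]
ft_force: [-0.6, 1.1, -1.0]
finger_gap: 19.3
```

View pics/s10.png

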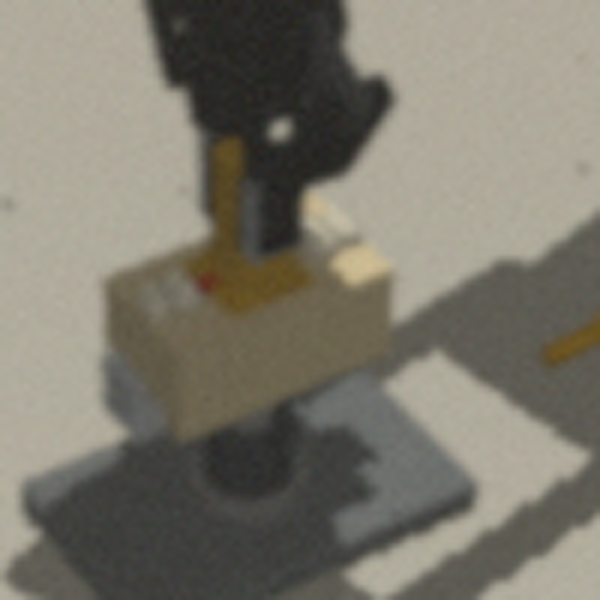

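```bash
python3 -m pendant '[[[0,0,0.1,0],[0,0,0.1,0],[0,0,0.1,0],[0,0,0,0],[0,0,0,0],[0,0,0,0],[0,0,0,0],[0,0,0,0],[0,0,0,0],[0,0,0,0]]]' - 100
```

```text
time: 24.92
tool_pos: [578.9, 1.6, 133.8]
tcp_rot: [178.0, -0.1, 74.6]
ft_force: [-2.4, -0.5, 4.8]
finger_gap: 18.8
```

```bash
python3 -m pendant '[[[0,0,0.12,0],[0,0,0.12,0],[0,0,0.12,0],[0,0,0.12,0],[0,0,0.1,0],[0,0,0.05,0],[0,0,0.05,0],[0,0,0.05,0],[0,0,0.05,0],[0,0,0.05,0]]]'
python3 - <<'E'
from bench import *
import cv2
cv2.imwrite("pics/s11.png",cv2.resize(snapshot("scene")[150:250,300:400,::-1],None,fx=6,fy=6,interpolation=2))
print(sense()["ft_force"],sense()["tool_pos"])
E
```

```text
time: 25.75
tool_pos: [579.4, 1.6, 126.3]
tcp_rot: [178.0, -0.1, 74.7]
ft_force: [-8.6, 0.7, 12.8]
finger_gap: 19.2
[-6.90294954  0.54893206 12.08078119] [579.36782176   1.56436256 126.28542439]
```

View pics/s11.png

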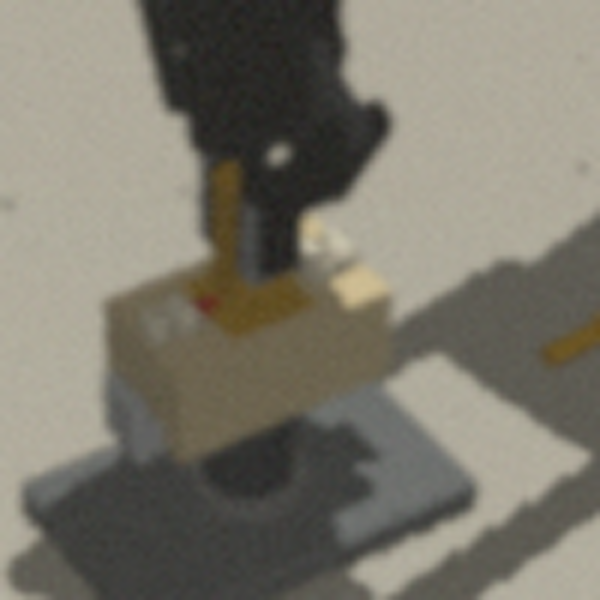

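```bash
python3 -m pendant '[[[0,-0.04,0.03,0],[0,-0.03,0.03,0],[0,-0.03,0.03,0],[0,0,0.03,0],[0,0,0.03,0],[0,0,0.03,0],[0,0,0.03,0],[0,0,0.03,0],[0,0,0.03,0],[0,0,0.03,0]]]'
python3 - <<'E'
from bench import *
import cv2
cv2.imwrite("pics/s12.png",snapshot("scene")[:,:,::-1])
print(sense()["ft_force"],sense()["tool_pos"])
from ov import *
s=cv2.imread("pics/s12.png")
M=[578,.3,77-9.5,-15.3]; N=[578,.3,77,-15.3]
c2=[(18*np.cos(a),18*np.sin(a),45) for a in np.linspace(0,6.28,24)]
draw("scene",s,(310,150,90,85,7),[(M,ring(45,26,40),(0,255,0),1),(M,ring(45,26,0),(0,255,0),1),(N,ring(45,26,0),(255,0,255),1),(M,c2,(0,255,255),1)],"pics/o12.png")
E
```

```text
time: 26.63
tool_pos: [579.2, 1.6, 127.9]
tcp_rot: [177.7, -0.1, 74.7]
ft_force: [-5.8, -0.2, 8.8]
finger_gap: 19.3
[-5.3052569   0.70747368  9.28490525] [579.21282018   1.61443834 127.93795728]
```

View pics/o12.png

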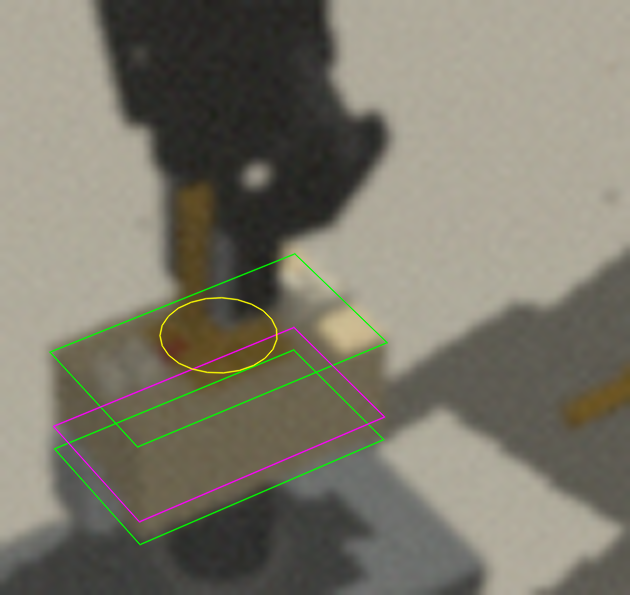

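```bash
python3 -m pendant '[[[0,-0.08,0.06,0],[0,-0.08,0.08,0],[0,-0.08,0.08,0],[0,-0.08,0.08,0],[0,-0.08,0.08,0],[0,-0.08,0.08,0],[0,-0.08,0.08,0],[0,-0.08,0.08,0],[0,-0.08,0.08,0],[0,-0.08,0.08,0]]]'
python3 - <<'E'
from bench import *
import cv2
cv2.imwrite("pics/s13.png",snapshot("scene")[:,:,::-1])
print(sense()["ft_force"],sense()["tool_pos"],sense()["wrist_torque"])
from ov import *
s=cv2.imread("pics/s13.png")
M=[578,.3,77-9.5,-15.3]; N=[578,.3,77,-15.3]
draw("scene",s,(310,150,90,85,7),[(M,ring(45,26,0),(0,255,0),1),(N,ring(45,26,0),(255,0,255),1)],"pics/o13.png")
E
```

```text
time: 27.52
tool_pos: [578.5, 1.8, 127.2]
tcp_rot: [175.7, -0.2, 74.6]
ft_force: [-2.9, -1.0, 10.2]
finger_gap: 18.5
[-1.97961953 -0.53519596  9.79772459] [578.42846362   1.78408143 127.22493119] [-0.18040758  0.5638281  -0.02889502]
```

View pics/o13.png

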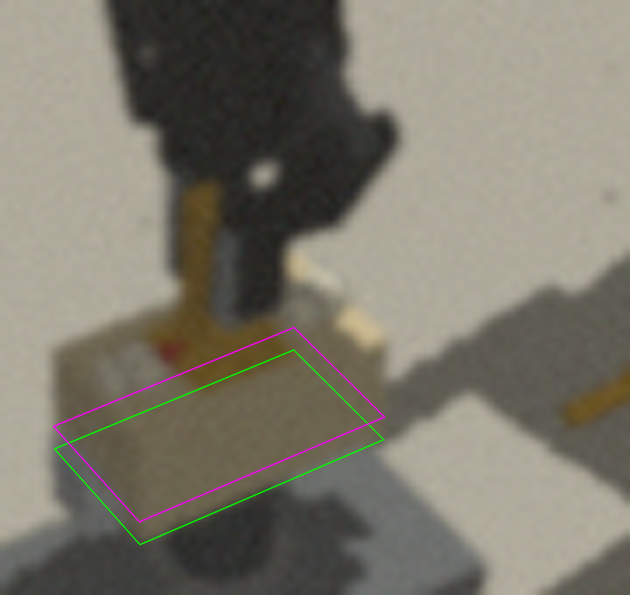

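```bash
python3 -m pendant '[[[0,0.1,0.02,0],[0,0.1,0.02,0],[0,0.1,0.02,0],[0,0.1,0.02,0],[0,0.1,0.02,0],[0,0.1,0.02,0],[0,0.1,0.02,0],[0,0.1,0.02,0],[0,0,0,0],[0,0,0,0]]]'
```

```text
time: 28.4
tool_pos: [582.5, 1.0, 127.7]
tcp_rot: [177.3, -0.1, 74.7]
ft_force: [-5.3, -0.1, 8.5]
finger_gap: 18.8
```

```bash
cat > look.py <<'E'
import sys
from bench import *
from ov import *
n=sys.argv[1]
cv2.imwrite(f"pics/s{n}.png",snapshot("scene")[:,:,::-1]);cv2.imwrite(f"pics/t{n}.png",snapshot("top")[:,:,::-1])
s=cv2.imread(f"pics/s{n}.png")
M=[578,.3,77-9.5,-15.3]; N=[578,.3,77,-15.3]
a=[(M,ring(45,26,0),(0,255,0),1),(N,ring(45,26,0),(255,0,255),1)]
draw("scene",s,(310,150,90,85,7),a,f"pics/o{n}.png")
draw("scene",s,(310,150,90,85,7),[],f"pics/u{n}.png")
E
python3 look.py 14
```

```text
(no output)
```

View pics/o14.png

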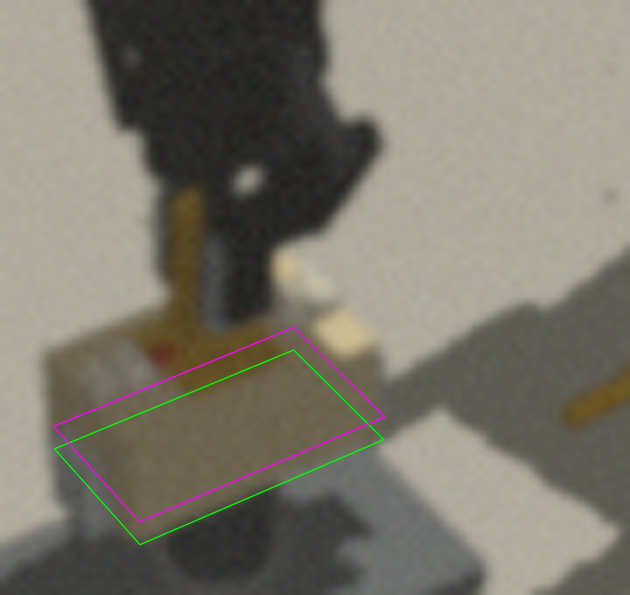

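View pics/t14.png

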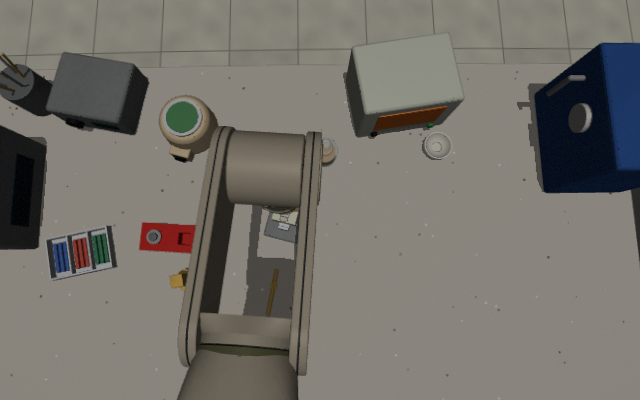

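```bash
python3 -m pendant '[[[0,0,-0.15,0],[0,0,-0.15,0],[0,-0.08,-0.08,0],[0,-0.08,-0.02,0],[0,-0.06,0,0],[0,0,0,0],[0,0,0,0],[0,0,0,0],[0,0,0,0],[0,0,0,0]]]'; python3 -c "
from bench import *;print(sense()['ft_force'])"
```

```text
time: 29.33
tool_pos: [579.6, 1.7, 136.5]
tcp_rot: [176.9, -0.1, 74.7]
ft_force: [0.2, -0.3, 3.6]
finger_gap: 18.7
[ 0.17718045 -0.26280069  3.55944337]
```

```bash
python3 look.py 15
```

```text
(no output)
```

View pics/o15.png

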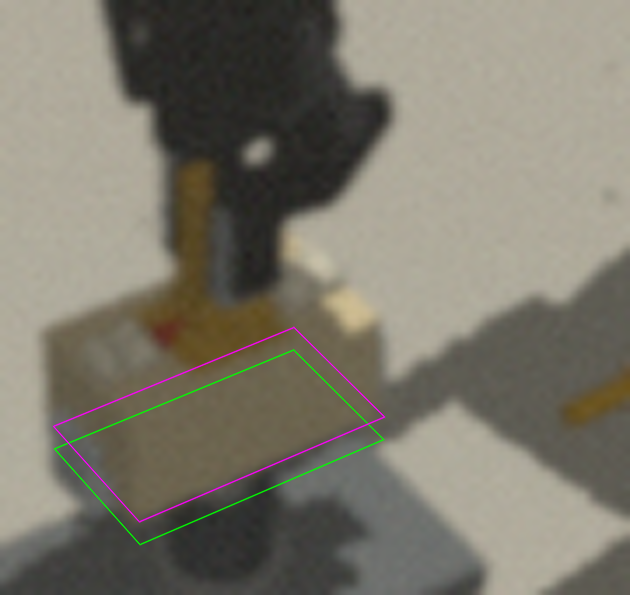

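Run:
```python
from ov import *
N=[577.7,.3,77,-15.3]
for n in ("6","15"):
    draw("scene",cv2.imread(f"pics/s{n}.png"),(315,165,80,90,5),[(N,[(45,26,40),(45,-26,40),(45,-26,0),(45,26,0),(45,26,40),(-45,26,40),(-45,26,0),(45,26,0)],(0,255,0),1)],f"pics/x{n}.png")
cv2.imwrite("pics/x.png",np.hstack([cv2.imread("pics/x6.png"),cv2.imread("pics/x15.png")]))
```

```text
(no output)
```

View pics/x.png

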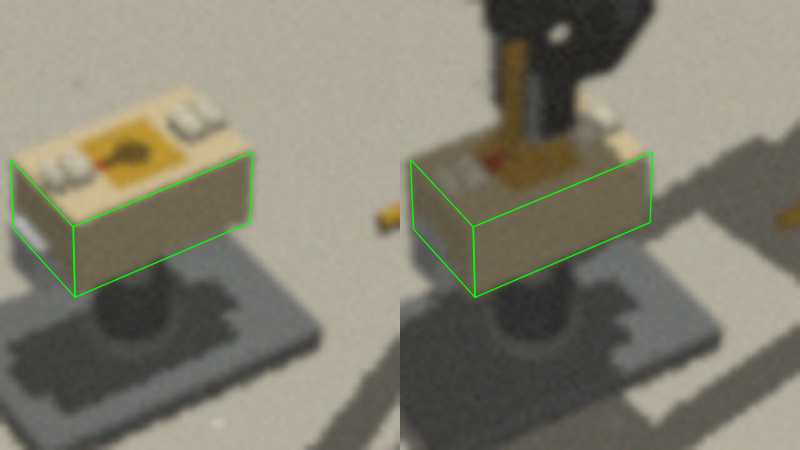

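```bash
python3 -m pendant '[[[0,-0.05,0.12,0],[0,-0.04,0.12,0],[0,-0.03,0.12,0],[0,-0.03,0.12,0],[0,-0.03,0.1,0],[0,-0.02,0.05,0],[0,-0.02,0.04,0],[0,-0.02,0.04,0],[0,-0.02,0.04,0],[0,-0.02,0.04,0]]]'; python3 look.py 16;  python3 - <<'E'
from bench import *
print(sense()["ft_force"],sense()["tool_pos"],sense()["wrist_torque"])
from ov import *
N=[577.7,.3,77,-15.3]
for n in ("6","16"):
    draw("scene",cv2.imread(f"pics/s{n}.png"),(315,165,80,90,5),[(N,[(45,26,40),(45,-26,40),(45,-26,0),(45,26,0),(45,26,40),(-45,26,40),(-45,26,0),(45,26,0)],(0,255,0),1)],f"pics/x{n}.png")
cv2.imwrite("pics/x2.png",np.hstack([cv2.imread("pics/x6.png"),cv2.imread("pics/x16.png")]))
E
```

```text
time: 30.27
tool_pos: [579.5, 1.8, 127.4]
tcp_rot: [176.2, -0.2, 74.7]
ft_force: [-2.4, -0.1, 10.6]
finger_gap: 19.0
[-1.90337588 -1.33094688  9.77730265] [579.51884631   1.77819417 127.45720248] [-0.10835297  0.58475621  0.01324351]
```

View pics/x2.png

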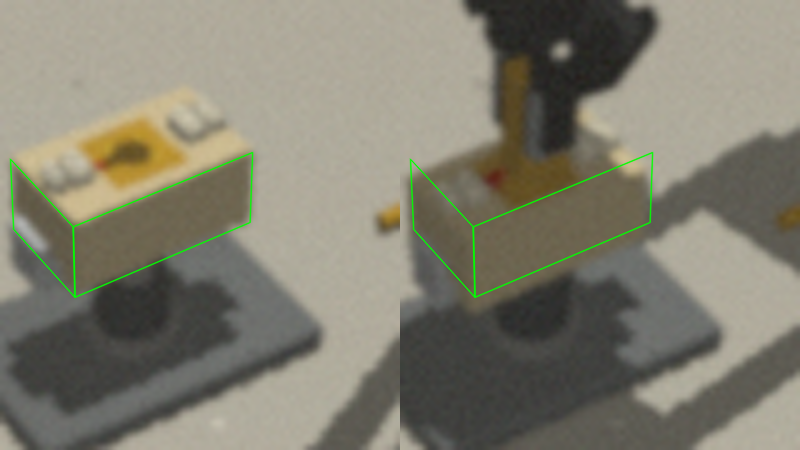

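Run:
```python
from ov import *
P=[580.5,0.3,77-8.5+16,-15.3]
c2=[(18*np.cos(a),18*np.sin(a),29) for a in np.linspace(0,6.28,24)]
im=cv2.imread("pics/s16.png")
im=cv2.convertScaleAbs(im,alpha=1.6)
draw("scene",im,(320,160,60,60,10),[],"pics/y1.png")
draw("scene",im,(320,160,60,60,10),[(P,[(10,10,29),(10,10,80),(10,-10,80),(10,-10,29)],(0,255,0),0),(P,c2,(255,0,255),1),(P,[(0,0,29),(22,0,29)],(255,255,0),0)],"pics/y2.png")
cv2.imwrite("pics/y.png",cv2.resize(np.hstack([cv2.imread("pics/y1.png"),cv2.imread("pics/y2.png")]),(800,400)))
```

```text
(no output)
```

View pics/y.png

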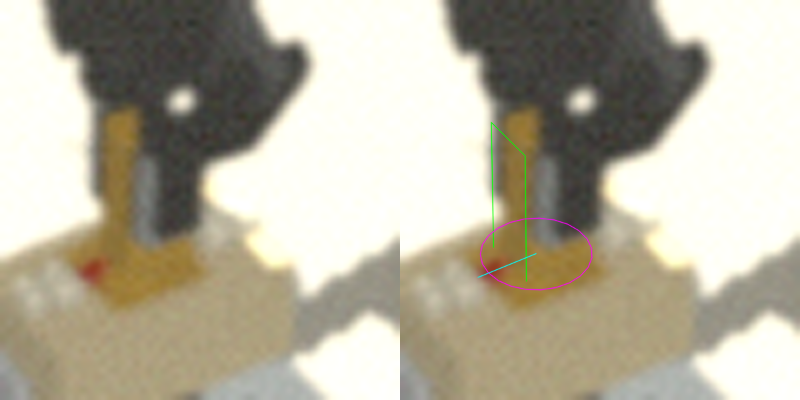

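```bash
python3 -c "
from bench import *
s=sense();print(s['time'],s['ft_force'],s['tool_pos'],s['finger_gap'])
print(hand_in())
s=sense();print(s['time'],s['ft_force'],s['tool_pos'],s['tcp_rot'],s['finger_gap'])"
```

```text
30.3667 [-1.90337588 -1.33094688  9.77730265] [579.51884631   1.77819417 127.45720248] 18.512997087925118
the job is handed in; nothing more can be done
None
the job is handed in; nothing more can be done
```

The job is handed in at 30.4 s, with the pin pressed into the model's sleeve and the gripper still holding its handle; the interface gives no verdict.

**What I did:** I set the model astride the bar and let go of it. The overlay agreed to about 1–2 mm and I could see no tilt. I centred the pin with two squeezes at right angles, then lowered it into the sleeve. It went past the 10 mm key stop with almost no resistance, so the key found the keyway without a turn. I then pressed with 100 N of grip.

**Last checks:**
- **Pin depth:** the tip was about 24 mm below the sleeve mouth, worked out from the tool height. That is home, if the pin has not slipped in the fingers.
- **Bar travel:** about 8.4 mm from the picture and about 9 mm from the tool height. The push measured about 10 N (about 11 N with the pin's weight allowed for), which fits a bar near its lower stop.

**What went wrong or disagreed:**
- **Side force:** the first press built up as much as 8.6 N sideways, because I had misread the direction of the tool's tilt. I eased off, shifted back and pressed again, which left about 2 N.
- **Tool tilt:** it ended about 3.8° off vertical. In the picture the handle looked nearly upright, but I could not measure that precisely.
- **Handle height:** in the last overlay the handle's top sat about 1.5–2 px (about 4 mm) higher than predicted, while the red pointer fitted the pin being home.
- **Model position:** it ended 1–3 mm further along the bar than where I set it down.

I did not touch the jar, the dish or the spare pin, and in the last top view they looked unmoved, though the arm partly hides the jar.

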